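# Stir the hazelnuts and hold the chopper on pulse

## Robot

A 6-joint arm with a two-finger parallel gripper is mounted at the origin on a cart in front of the work surface, level with it; the furniture and walls round the work are solid. World frame = base frame: x ahead of the robot, y to its left, z up, the work surface at z = 0. Lengths are in m, angles in rad, forces in N, time in s.
With the tool pointing down it reaches from about 0.25 to 0.775 m from the base axis. Payload 4 kg.
Tool frame: the origin (TCP) lies between the finger pads; the fingertips stand 14 mm ahead of it and the grasp point (between the pads) lies 5 mm behind it (nose_length is the distance from the TCP to the fingertips, in m); z points along the fingers, y is the line along which they close (so a half turn about z gives the same grasp; the last joint's range is limited). The gripper opens to 94 mm and grips with 3 to 60 N. Pads are 16 mm wide; open, the fingers measure 119 mm over their backs; the gripper's body (75 mm by 177 mm) begins 78 mm behind the grasp point.
Start: joints at [1.056, 0.087, 1.371, -0, 1.684, -0.103], TCP at [0.22, 0.504, 0.22] pointing down, gripper open.
Joint ranges: [-3.1, 3.1], [-0.76, 2.03], [0.27, 2.55], [-1.08, 4.22], [0.17, 2.65], [-2.57, 2.57]. Speed limits (rad/s): [2.79, 2.79, 3.14, 3.14, 3.14, 3.14].

## Interface

Orientations are given as [roll, pitch, yaw] about the fixed x, y, z axes, in that order (R = Rz(yaw) Ry(pitch) Rx(roll)).
In Python, from bench import * gives the robot as it stands.
- The arm moves only by the tool move_arm, never from a script. Its argument "steps" is one flat list of numbers, 7 for each row, row after row: the turn, a rotation vector about the world's x, y, z in rad, then the shift along the world's x, y, z in m, then the opening, from 0 (shut) to 1 (fully open). A call has 1 to 12 rows; each row is the pose to reach, as a shift and turn from the pose commanded when the call began; what a row does not reach only later rows make up. A row lasts 1/10 s, in which the tool goes at most 50 mm and 8.59 degrees, less where a joint would pass 70% of its speed; a pose out of reach is approached as far as the arm can. A call with a gripper value outside its range is refused whole. The fingers move at their own pace and stop on an object; the grip force is fixed at half the most. Time passes only in rows, so rows that repeat a pose let the fingers close. It gives the time, the measured TCP pose, the force, the opening and the grip force at its end, in the units of the state.
- get_obs(): the state, without advancing time (a new reading comes with each control period).
- snapshot(name): name is "side" or "top" or "wrist"; returns (picture, depth): 384x512x3 uint8, red, green, blue; 384x512 float32, m along the optical axis (not along the pixel's ray), 0 where there is no reading.
- camera_model(name): a dict with "fx", "fy", "cx", "cy" (pixels), "k1" (the pictures are not rectified: a ray, as slopes to the right and down, at radius r is drawn at 1 + k1 r^2 times it, then the intrinsics apply), "rvec" (rotation vector, rad) and "tvec" (3), from world to camera coordinates, as OpenCV has them. Camera axes: x right, y down, z forward; pixel columns grow to the right and rows downward; lengths in m; the calibration is good to about 2 mm. A picture is of the moment at which its call begins: read the wrist's pose just before it. camera_model takes no time and is no camera call; for the wrist camera it gives the pose at the moment of the call.
- close_job(): hands the job in; it is judged then, once.
Trained networks look in the newest picture that a camera, given by its name, has taken for a name from the list of things; names that differ only in an ending like _2 or _b are one class to them, and where a whole thing is asked for, a point or a joint stands for the part that bears it (a point fixed in the world has none). Each returns a list of dicts, best first, with "score" (0 to 1); they miss things now and then, are a little off and sometimes report something else, mostly with a low value. They report only what shows in the picture. A call takes as long as a camera call.
- silhouettes(camera, target): "pixels" (384x512 bool, what is visible of it) and "uv" ([column, row] in pixels, amid what is visible of it).
- spot_point(camera, target): "uv" ([column, row] in pixels: a listed point, or the origin of a listed thing).
The state is a dict: "time": time; "joint_positions": joint angles; "qvel": joint speeds; "joint_torque": joint torques, N m; "tool_pos": TCP position; "ee_rot": TCP orientation; "wrist_force": force on the tool from outside, world axes, zero at the start; "wrist_torque": the same for the moment, N m; "width": finger opening in m; "finger_force": force on a finger pad.
Only numpy, scipy, OpenCV 4.12 (cv2) and the standard library are available. Lean on these libraries where they do the work, as an engineer would, in place of code of your own. Each camera call takes 0.05 s, during which the arm holds its last target. There are 200 camera calls.

## Task

The hazelnuts in the open bowl of the mini chopper have packed to one side of the blade: take the small spatula from the wooden utensil block, stir them round until every nut has been moved well away (about a nut's width) from where it lay, and stand the spatula back in its slot. Then fit the bayonet lid fully home with its two pointers at the white marks, and twist it clockwise, against the spring of the pulse switch, to the orange dots halfway round; do not turn it on until it clicks into the lock at the red marks. Finish while still gripping the lid and holding it at the orange dots (let go and it springs back), with all the nuts in the bowl and the honey jar and salt shaker left where they are.

Things in the scene. Friction and masses are not known exactly. Their poses are not given: they have to be found in the camera images.
- chopper: mini chopper, fixed: white motor base, clear open bowl, grey bayonet collar; 126 mm across the foot, 117 mm across the collar, 128 mm tall. Origin: centre of its underside, z up. The two gaps in the collar's lips lie on its +x and -x axes, a white line beside each; an orange dot 42 and a red line 84 degrees clockwise of each, seen from above
- seat (a point): centre of the chopper's mouth, level with the collar's top, 128 mm above the worktop; axes as chopper. The fitted lid's origin coincides with it. The mouth between the lips is 86 mm across
- bowl_floor (a point): centre of the bowl's flat floor, 76 mm above the worktop, 52 mm below the collar's top; axes as chopper. Bowl 92 mm inside diameter; its floor is flat to 37 mm from the axis and rises at 45 degrees from there to the wall; in the middle a black blade hub 18 mm in diameter, 27 mm tall, with two thin blade wings lying flat on the floor out to 33 mm from the axis
- lid: loose dark lid, 104 mm in diameter, about 140 g, standing on the worktop, grip up. Origin: on its axis at the flange's underside (18 mm above the worktop as it stands). Below it a plug 79 mm in diameter, 18 mm deep, tapered to 69 mm, with a lug 22 mm wide at each end of the lid's x axis, reaching 46.5 mm from the axis, 6 to 13 mm below the flange; a white pointer over each lug
- lid_grip (a point): point on the lid's axis 34 mm above its origin, axes as lid: where to grip the grey bar (62 mm long in the lid's x, 22 mm wide in y, top 42 mm and dome 11 mm above the lid's origin). The lid is the same turned half round: its x axis lies along the chopper's x or -x when the lugs drop through the gaps (4 mm of play each side; plug 3.5 mm all round); home, its flange lies on the collar
- pulse (a joint): sprung pulse switch in the collar, turned by the lugs; 0 at rest. It reads the lid's clockwise turn (rad) from the white marks less 0.1 to 0.15, so about 0.6 at the orange dots. It pushes back with 0.06 N m at 0, 0.18 N m at the dots, enough to turn a released lid back. A lid turned 64 degrees meets the lock catch and clicks in at about 81. Lid turns clockwise only
- block: wooden utensil block, fixed: 60 x 110 x 85 mm (x, y, z), origin at the centre of its underside. One slot; beside it stands a fixed pastry brush (55 mm away along -y, 66 mm above the block)
- slot (a point): centre of the slot's mouth on top of the block, 85 mm above the worktop; axes as block. The slot is 16.5 mm (x) by 26 mm (y), 75 mm deep, its mouth chamfered by 3 mm
- spatula: small loose spatula, 172 mm long, 45 g or so, standing head down in the slot with a little play: teal silicone head 10.5 mm (x) by 20 mm (y), 52 mm long, then a neck 10 x 16 mm to 59 mm, then a pale wooden handle 9.5 mm (x) by 13.5 mm (y) up to 172 mm. Origin: centre of the head's end face; z runs along the handle to its top
- spatula_tip (a point): centre of the spatula head's end face (the spatula's origin)
- spatula_grip (a point): point on the spatula's axis 150 mm from the head's end, 22 mm below the top of the handle: a good place to grip, closing along the spatula's x axis
- honey: honey jar, 71 mm in diameter, 110 mm tall; a bystander, do not disturb
- salt: salt shaker, 44 mm in diameter, 90 mm tall; a bystander, do not disturb
- nut0: one of five brown hazelnuts, 17 mm thick, 19 mm long, on the bowl floor, at the start in a crescent round the blade hub, about the chopper's +x side. Origin: its middle
- nut1: one of five brown hazelnuts, 17 mm thick, 19 mm long, on the bowl floor, at the start in a crescent round the blade hub, about the chopper's +x side. Origin: its middle
- nut2: one of five brown hazelnuts, 17 mm thick, 19 mm long, on the bowl floor, at the start in a crescent round the blade hub, about the chopper's +x side. Origin: its middle
- nut3: one of five brown hazelnuts, 17 mm thick, 19 mm long, on the bowl floor, at the start in a crescent round the blade hub, about the chopper's +x side. Origin: its middle
- nut4: one of five brown hazelnuts, 17 mm thick, 19 mm long, on the bowl floor, at the start in a crescent round the blade hub, about the chopper's +x side. Origin: its middle

How it is judged:
By the outcome, as a careful person would: the job done as asked, in the order asked, and still so for the second after the job is handed in, while the arm keeps its last pose, push and grip.
It also fails if it takes over 72 s, if anything falls off the work surface, if the arm or the gripper's body presses on something with over 40 N, if the wrist force passes 120 N, or if a joint passes its speed limit or range.

## Working session

There is one attempt and no reset: what is moved stays moved. The work goes in short steps, Python scripts to look and compute and a tool call to move; the robot and the scene stay as the last step left them, time stands still between calls to the robot, and variables do not carry over. Pictures are saved under pics/ and viewed, at most 12 in all, crops included, and the job is handed in when it is done.

Besides the shell and the picture viewer there is one more tool, called as name(argument=value, ...), one argument or row to a line, values as JSON. move_arm: Moves the arm, as the interface text tells. Its arguments: {"type":"object","properties":{"steps":{"type":"array"}},"required":["steps"]}

```bash
ls; mkdir -p pics
cat > h.py <<'E'
from bench import *
import numpy as np, cv2
from scipy.spatial.transform import Rotation as Rn
def K(m): return np.array([[m["fx"],0,m["cx"]],[0,m["fy"],m["cy"]],[0,0,1]]),np.array([m["k1"],0,0,0,0.])
def ray(m,uv):
    k,d=K(m); p=cv2.undistortPoints(np.array([[uv]],float),k,d)[0,0]
    R=cv2.Rodrigues(np.array(m["rvec"],float))[0]; t=np.array(m["tvec"],float)
    v=R.T@np.array([p[0],p[1],1]); return -R.T@t, v   # v scaled to unit depth
def onz(m,uv,z):
    o,v=ray(m,uv); return o+v*(z-o[2])/v[2]
def proj(m,P):
    k,d=K(m); return cv2.projectPoints(np.array(P,float).reshape(-1,1,3),np.array(m["rvec"],float),np.array(m["tvec"],float),k,d)[0][:,0]
def tri(rs):
    A=np.zeros((3,3));b=np.zeros(3)
    for o,v in rs:
        v=v/np.linalg.norm(v);M=np.eye(3)-np.outer(v,v);A+=M;b+=M@o
    return np.linalg.solve(A,b)
E
python3 - <<'E'
from h import *
o=get_obs();print(o)
for c in("top","side"):
    m=camera_model(c);print(c,m)
    p,d=snapshot(c);cv2.imwrite(f"pics/{c}0.png",p[...,::-1])
    np.save(f"{c}d0.npy",d)
    for t in("seat","bowl_floor","lid","lid_grip","slot","spatula_grip","spatula_tip","block","honey","salt","nut0"):
        r=spot_point(c,t)
        print(c,t,[(round(x["score"],2),np.round(x["uv"],1).tolist()) for x in r[:5]])
E
```

```text
pics
{'time': 0.0, 'joint_positions': array([ 1.05589616e+00,  8.79144694e-02,  1.37225369e+00,  8.34049371e-06,
        1.68363015e+00, -1.03130188e-01]), 'qvel': array([-0.00013233, -0.00114212, -0.00023378,  0.00123605, -0.00085628,
       -0.00149873]), 'joint_torque': array([ 7.83200721e-04, -3.40175307e+01, -3.02430367e+01,  7.17379502e-02,
        3.31508426e-02, -1.59684328e-04]), 'tool_pos': array([0.21987997, 0.50355277, 0.21832662]), 'ee_rot': array([-3.13939958e+00, -2.35311161e-04,  2.72982335e+00]), 'wrist_force': array([ 0.46785185, -0.05233578, -0.72106387]), 'wrist_torque': array([ 0.00264747, -0.00904815, -0.05571186]), 'finger_force': 0.0, 'width': 0.09414642539162697}
top {'fx': 494.73761616250783, 'fy': 494.73761616250783, 'cx': 263.35451297673086, 'cy': 191.18528829007744, 'k1': -0.16209542352832174, 'rvec': array([ 2.32776063, -1.79545414,  0.21611192]), 'tvec': array([-0.06096583,  0.50631837,  1.46283094])}
top seat [(0.87, [311.0, 212.7])]
top bowl_floor [(0.58, [308.9, 219.0])]
top lid [(0.57, [211.1, 196.5]), (0.41, [372.7, 210.0])]
top lid_grip [(0.88, [2
[... 424 characters left out ...]
, 'fy': 379.14337096932445, 'cx': 249.50700307836777, 'cy': 191.48284724412247, 'k1': -0.11360296774523543, 'rvec': array([ 2.13884626, -0.63014552,  0.34376232]), 'tvec': array([-0.36699866,  0.2872749 ,  0.91920216])}
side seat [(0.56, [272.9, 223.2])]
side bowl_floor [(0.64, [277.7, 239.9])]
side lid [(0.69, [218.3, 196.0]), (0.52, [199.0, 164.3])]
side lid_grip [(0.72, [218.8, 187.2])]
side slot [(0.6, [346.6, 268.1])]
side spatula_grip [(0.7, [353.6, 249.8])]
side spatula_tip [(0.36, [272.1, 230.5])]
side block [(0.72, [347.0, 296.5])]
side honey [(0.64, [198.9, 166.2])]
side salt [(0.73, [323.9, 333.8])]
side nut0 [(0.51, [273.4, 229.9]), (0.47, [281.5, 233.3]), (0.38, [272.2, 265.3])]
```

Run:
```python
from h import *
T=camera_model("top");S=camera_model("side")
pts={"seat":([311,212.7],[272.9,223.2]),"floor":([308.9,219],[277.7,239.9]),"lid":([211.1,196.5],[218.3,196]),"lid_grip":([210.5,193.3],[218.8,187.2]),
"spgrip":([384.8,199.7],[353.6,249.8]),"block":([378.8,212],[347,296.5]),"honey":([149.2,164.7],[198.9,166.2]),"salt":([389.3,259.8],[323.9,333.8])}
for k,(a,b) in pts.items():
    ra,rb=ray(T,a),ray(S,b);p=tri([ra,rb]);print(k,p.round(4),proj(T,p)[0].round(1)-a,proj(S,p)[0].round(1)-b)
print("slot z85",onz(S,[346.6,268.1],.085))
a=cv2.imread("pics/top0.png")[130:300,120:440];cv2.imwrite("pics/t1.png",cv2.resize(a,None,fx=2.5,fy=2.5,interpolation=2))
a=cv2.imread("pics/side0.png")[130:380,150:420];cv2.imwrite("pics/s1.png",cv2.resize(a,None,fx=2.4,fy=2.4,interpolation=2))
```

```text
seat [ 0.459  -0.084   0.1279] [-0.8  0.9] [ 1.3 -0.3]
floor [ 0.4614 -0.0901  0.0683] [ 1.7 -1.8] [-2.8  0.5]
lid [0.4605 0.2278 0.0145] [ 0.6 -0.8] [-0.9  0.2]
lid_grip [0.4626 0.2263 0.051 ] [ 0.6 -0.8] [-1.   0.2]
spgrip [ 0.5474 -0.2836  0.15  ] [-0.5  0.4] [ 0.8 -0.1]
block [ 0.5474 -0.3016 -0.0067] [-0.5  0.4] [ 0.8 -0.1]
honey [ 0.5128  0.4639 -0.0125] [-0.3  0.4] [ 0.4 -0.1]
salt [ 0.4028 -0.3616  0.0226] [ 0.3 -0.3] [-0.5  0.1]
slot z85 [ 0.54174177 -0.27936304  0.085     ]
```

View pics/t1.png

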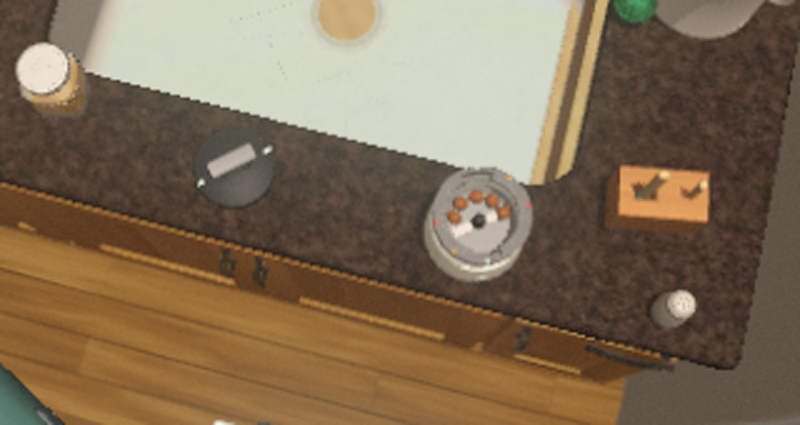

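View pics/s1.png

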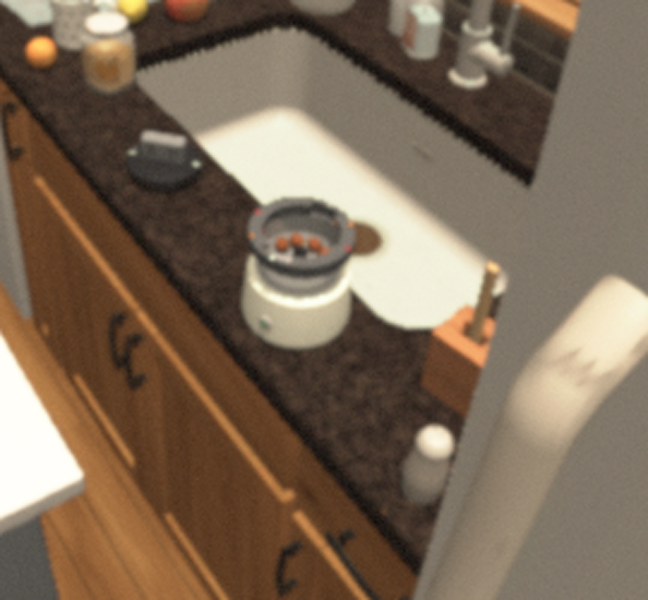

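The top view shows the lid at (213,197), the chopper at (311,218) with five nuts on its upper (far) side, and the block at (385,208) with the spatula on the left and the brush on the right. The side view agrees. Next I'll move the wrist camera closer.

Run:
```python
from h import *
m=camera_model("wrist");print(m)
o,v=ray(m,[m["cx"],m["cy"]]);ob=get_obs();print(o-ob["tool_pos"],v, Rn.from_euler("xyz",ob["ee_rot"]).as_matrix().round(3), Rn.from_euler("xyz",ob["ee_rot"]).as_matrix().T@(o-ob["tool_pos"]))
T=camera_model("top")
for t in("block","chopper","lid"):
    snapshot("top") if t=="block" else 0
    r=silhouettes("top",t)
    for x in r[:2]: print(t,x["score"],x["uv"],x["pixels"].sum())
```

```text
{'fx': 331.3622483276452, 'fy': 331.3622483276452, 'cx': 260.7993915148867, 'cy': 188.68310691391994, 'k1': -0.09914477313193866, 'rvec': array([-2.4249043 , -1.58653175, -0.2250557 ]), 'tvec': array([-0.5499684 , -0.02846012,  0.39157753])}
[-0.07452146  0.03240526  0.16474773] [ 0.25455753 -0.11094459 -0.96067256] [[-0.916  0.4    0.   ]
 [ 0.4    0.916  0.   ]
 [-0.     0.    -1.   ]] [ 8.12578700e-02 -1.20701283e-04 -1.64749831e-01]
block 0.74 [383.7, 211.5] 827
chopper 0.69 [310.8, 222.4] 1346
lid 0.63 [212.0, 197.3] 824
lid 0.41 [142.6, 160.9] 710
```

move_arm(
  steps=[0,0,0,0.02,-0.05,0.03,1,0,0,0,0.04,-0.1,0.06,1,0,0,0,0.07,-0.14,0.08,1,0,0,0,0.11,-0.17,0.1,1,0,0,0,0.15,-0.2,0.12,1,0,0,0,0.17,-0.24,0.14,1,0,0,0,0.17,-0.27,0.14,1,0,0,0,0.17,-0.27,0.14,1,0,0,0,0.17,-0.27,0.14,1],
)

```text
time: 2.3
tool_pos: [0.3907, 0.2331, 0.3601]
ee_rot: [3.14, 0.001, 2.727]
wrist_force: [-0.1, 0.2, 0.4]
width: 0.0934
finger_force: 0.0
```

```bash
cat >> h.py <<'E'
import json,os
def look(names,tag,k=3,cam="wrist"):
    m=camera_model(cam);p,d=snapshot(cam);cv2.imwrite(f"pics/{tag}.png",p[...,::-1]);np.save(f"{tag}_d.npy",d)
    L={"m":{a:np.asarray(b).tolist() for a,b in m.items()},"tool":get_obs()["tool_pos"].tolist()}
    for t in names:
        r=spot_point(cam,t);L[t]=[(round(float(x["score"]),2),np.round(x["uv"],1).tolist()) for x in r[:k]];print(tag,t,L[t])
    json.dump(L,open(tag+".json","w"));return L
E
python3 - <<'E'
from h import *
L=look(["lid","lid_grip","seat"],"w1")
E
```

```text
w1 lid [(0.88, [269.7, 189.3])]
w1 lid_grip [(0.65, [267.4, 194.7])]
w1 seat [(0.69, [269.6, 195.5])]
```

move_arm(
  steps=[0,0,0,0.03,-0.05,0,1,0,0,0,0.03,-0.1,0,1,0,0,0,0.03,-0.13,0,1,0,0,0,0.03,-0.16,0,1,0,0,0,0.03,-0.16,0,1,0,0,0,0.03,-0.16,0,1],
)

```text
time: 3.1
tool_pos: [0.42, 0.0749, 0.3591]
ee_rot: [3.141, -0.001, 2.731]
wrist_force: [0.4, -0.5, -0.4]
width: 0.0939
finger_force: 0.0
```

Run:
```python
from h import *
L=look(["lid","lid_grip","seat","bowl_floor","nut0"],"w2",6)
```

```text
w2 lid [(0.92, [358.4, 131.1])]
w2 lid_grip [(0.73, [362.5, 134.2])]
w2 seat [(0.69, [153.2, 235.9])]
w2 bowl_floor [(0.81, [164.6, 224.4])]
w2 nut0 [(0.46, [177.4, 239.1]), (0.38, [186.3, 231.5])]
```

move_arm(
  steps=[0,0,0,0.02,-0.05,0,1,0,0,0,0.02,-0.1,0,1,0,0,0,0.02,-0.15,0,1,0,0,0,0.02,-0.19,0,1,0,0,0,0.02,-0.19,0,1,0,0,0,0.02,-0.19,0,1],
)

```text
time: 4.0
tool_pos: [0.4402, -0.1162, 0.3592]
ee_rot: [3.141, -0.001, 2.728]
wrist_force: [0.1, 0.1, -0.6]
width: 0.0942
finger_force: 0.0
```

Run:
```python
from h import *
L=look(["seat","bowl_floor","nut0","spatula_grip","slot","block","salt"],"w3",6)
```

```text
w3 seat [(0.73, [283.5, 166.0])]
w3 bowl_floor [(0.65, [282.3, 160.3])]
w3 nut0 [(0.7, [302.2, 152.8]), (0.68, [286.8, 181.5]), (0.62, [302.5, 161.1]), (0.56, [291.0, 173.2]), (0.52, [270.5, 181.4])]
w3 spatula_grip [(0.71, [171.4, 290.9])]
w3 slot [(0.76, [187.8, 264.7])]
w3 block [(0.85, [187.3, 244.5]), (0.31, [279.9, 148.4])]
w3 salt [(0.92, [126.7, 192.4])]
```

move_arm(
  steps=[0,0,0,0.02,-0.05,0,1,0,0,0,0.04,-0.09,0,1,0,0,0,0.06,-0.13,0,1,0,0,0,0.06,-0.15,0,1,0,0,0,0.06,-0.15,0,1,0,0,0,0.06,-0.15,0,1],
)

```text
time: 5.0
tool_pos: [0.5002, -0.2655, 0.3593]
ee_rot: [3.141, -0.001, 2.73]
wrist_force: [-0.5, 0.1, 0.5]
width: 0.0942
finger_force: 0.0
```

Run:
```python
from h import *
L=look(["seat","spatula_grip","slot","block","salt"],"w4",6)
a=[cv2.imread(f"pics/w{i}.png") for i in (1,2,3,4)]
cv2.imwrite("pics/w14.png",cv2.resize(np.vstack([np.hstack(a[:2]),np.hstack(a[2:])]),(800,600),interpolation=cv2.INTER_AREA))
print(get_obs()["tool_pos"])
```

```text
w4 seat [(0.84, [381.6, 70.7]), (0.23, [394.4, 77.7])]
w4 spatula_grip [(0.73, [261.3, 208.0])]
w4 slot [(0.62, [264.0, 192.5]), (0.57, [395.0, 60.7])]
w4 block [(0.77, [250.3, 182.1]), (0.68, [369.2, 75.1])]
w4 salt [(0.7, [188.1, 119.9])]
[ 0.50010658 -0.26490981  0.36031711]
```

View pics/w14.png

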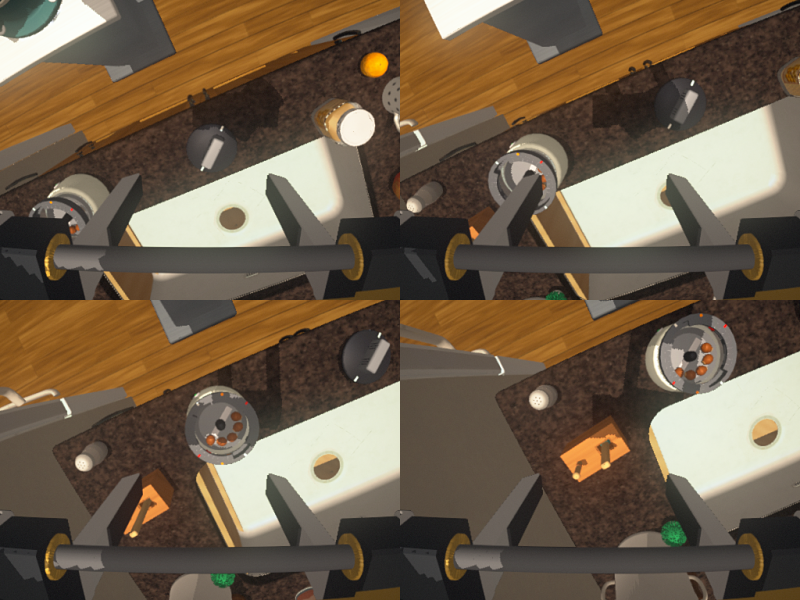

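The wrist mosaic shows the lid, then the chopper with five nuts in a crescent on the sink side (about (220,430) in the mosaic), then the block with the spatula at about (606,455) and the brush to its left. Next I'll triangulate and get the yaws.

Run:
```python
from h import *
L={i:json.load(open(f"w{i}.json")) for i in(1,2,3,4)}
T=camera_model("top");S=camera_model("side")
top={"seat":[311,212.7],"bowl_floor":[308.9,219],"lid":[211.1,196.5],"lid_grip":[210.5,193.3],"spatula_grip":[384.8,199.7],"block":[378.8,212],"salt":[389.3,259.8]}
side={"seat":[272.9,223.2],"lid":[218.3,196],"lid_grip":[218.8,187.2],"spatula_grip":[353.6,249.8],"block":[347,296.5],"slot":[346.6,268.1],"salt":[323.9,333.8]}
use={"lid":(1,2),"lid_grip":(1,2),"seat":(3,4),"bowl_floor":(2,3),"spatula_grip":(3,4),"slot":(3,4),"block":(3,4),"salt":(3,4)}
for k,vs in use.items():
    rs=[ray(L[i]["m"],L[i][k][0][1]) for i in vs]
    p=tri(rs); q=tri(rs+([ray(T,top[k])] if k in top else [])+([ray(S,side[k])] if k in side else []))
    print(k,"wrist",p.round(4),"all",q.round(4),[ (proj(L[i]["m"],q)[0]-L[i][k][0][1]).round(1).tolist() for i in vs])
# block top corners by silhouette colour at z .085 in w4; white/orange/red blobs near collar
def blobs(i,mask,z,near,rad):
    n,lab,st,c=cv2.connectedComponentsWithStats(mask.astype(np.uint8))
    for j in range(1,n):
        if st[j,4]<2: continue
        P=onz(L[i]["m"],c[j],z)
        r=np.hypot(*(P[:2]-near))
        if r<rad and r>.03: print(i,"area",st[j,4],c[j].round(1),P.round(4),"r",round(r*1e3,1),"ang",round(np.degrees(np.arctan2(*(P[:2]-near)[::-1])),1))
seat=np.array([.4600,-.087])
for i in(3,4):
    a=cv2.cvtColor(cv2.imread(f"pics/w{i}.png"),cv2.COLOR_BGR2HSV).astype(int);h,s,v=a[...,0],a[...,1],a[...,2]
    print("white");blobs(i,(s<40)&(v>170),.128,seat,.07)
    print("orange");blobs(i,(h>5)&(h<20)&(s>140)&(v>140),.128,seat,.07)
    print("red");blobs(i,((h<5)|(h>174))&(s>120)&(v>120),.128,seat,.07)
for i in(1,2):
    a=cv2.cvtColor(cv2.imread(f"pics/w{i}.png"),cv2.COLOR_BGR2HSV).astype(int);h,s,v=a[...,0],a[...,1],a[...,2]
    print("lidwhite");blobs(i,(s<60)&(v>190),.022,np.array([.4605,.2278]),.07)
b=cv2.imread("pics/w4.png");b3=cv2.imread("pics/w3.png")
crop=lambda im,x,y,w,h,f:cv2.resize(im[y:y+h,x:x+w],(int(w*f),int(h*f)),interpolation=2)
A=crop(b,190,140,120,90,3.3);B=crop(b,310,10,120,120,3.3)
C=crop(b3,220,100,120,120,3.3);D=crop(cv2.imread("pics/w1.png"),220,140,110,90,3.3)
im=np.zeros((600,800,3),np.uint8)
for t,(x,y) in((A,(0,0)),(D,(410,0)),(cv2.resize(B,(295,295)),(0,302)),(cv2.resize(C,(295,295)),(410,302))): im[y:y+t.shape[0],x:x+t.shape[1]]=t[:600-y,:800-x]
cv2.imwrite("pics/c1.png",im)
```

```text
lid wrist [0.4534 0.2205 0.0291] all [0.4569 0.2227 0.0203] [[1.7, -0.6], [0.8, 1.4]]
lid_grip wrist [0.4521 0.2171 0.0601] all [0.4563 0.2195 0.0576] [[2.6, 1.4], [1.9, 1.8]]
seat wrist [ 0.4564 -0.0923  0.1238] all [ 0.4565 -0.0893  0.1299] [[2.8, 0.3], [4.1, -1.5]]
bowl_floor wrist [ 0.4565 -0.0918  0.0834] all [ 0.4533 -0.0886  0.0901] [[-0.1, -0.4], [1.3, -2.6]]
spatula_grip wrist [ 0.5419 -0.2842  0.1606] all [ 0.5448 -0.2852  0.1542] [[2.5, 0.2], [-0.7, -0.4]]
slot wrist [ 0.5484 -0.2824  0.0821] all [ 0.5457 -0.2805  0.085 ] [[0.4, -0.4], [-0.0, -2.2]]
block wrist [ 0.5492 -0.3061 -0.0099] all [ 0.547  -0.3032 -0.0044] [[0.4, -0.1], [0.8, -1.2]]
salt wrist [ 0.4176 -0.351   0.0049] all [ 0.414  -0.3563  0.0011] [[-3.7, -2.0], [-2.7, -0.2]]
white
3 area 23 [263.2 120.7] [ 0.3952 -0.0933  0.128 ] r 65.1 ang -174.5
3 area 6 [252.  131.5] [ 0.4015 -0.1105  0.128 ] r 63.1 ang -158.2
3 area 2 [262.5 175. ] [ 0.4552 -0.1204  0.128 ] r 33.7 ang -98.2
3 area 4 [257.  190.5] [ 0.4707 -0.1346  0.128 ] r 48.8 ang -77.4
3 area 2 [266.  198.5] [ 0.4848 -0.1285  0.128 ] r 48.3 ang -59.2
ora
[... 860 characters left out ...]
05  0.128 ] r 57.9 ang 163.4
4 area 62 [357.1  91.5] [ 0.4675 -0.1285  0.128 ] r 42.2 ang -79.8
4 area 11 [380.2 117.8] [ 0.507 -0.113  0.128] r 53.7 ang -29.0
red
4 area 16 [415.9  33. ] [ 0.4317 -0.0418  0.128 ] r 53.4 ang 122.0
4 area 11 [398.3  36.3] [ 0.4276 -0.0626  0.128 ] r 40.6 ang 143.0
4 area 13 [349.6 105.8] [ 0.4795 -0.1424  0.128 ] r 58.7 ang -70.6
lidwhite
1 area 12 [283.1 164.8] [0.4285 0.2547 0.022 ] r 41.8 ang 140.0
1 area 15 [258.6 215.3] [0.4894 0.1862 0.022 ] r 50.7 ang -55.2
1 area 3 [266.3 213. ] [0.4908 0.1992 0.022 ] r 41.6 ang -43.3
lidwhite
2 area 20 [373.9 106. ] [0.4279 0.2563 0.022 ] r 43.3 ang 138.8
2 area 7 [344.6 161.6] [0.4901 0.1863 0.022 ] r 51.0 ang -54.6
```

View pics/c1.png

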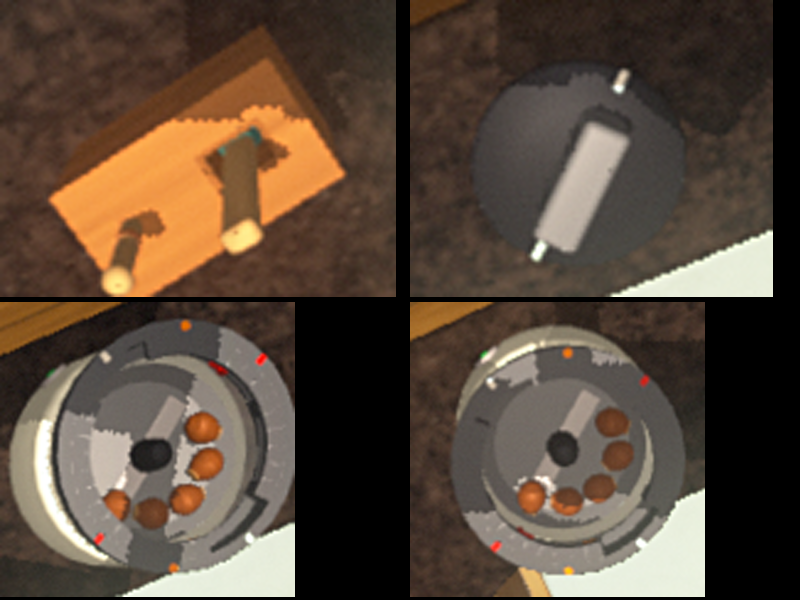

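Crop: the white marks, orange dots and red lines on the collar are clear, the nuts surround the hub on the +x side, and the lid's pointers and grip bar are visible. Next I'll compute the exact poses.

Run:
```python
from h import *
L={i:json.load(open(f"w{i}.json")) for i in(1,2,3,4)}
c=np.array([.4557,-.0921])
f=lambda i,u,v,z:onz(L[i]["m"],[u,v],z)
def pol(P): d=P[:2]-c; return (np.hypot(*d)*1e3).round(1),np.degrees(np.arctan2(d[1],d[0])).round(1)
s=120/295
for i,(x0,y0,X,Y),pts in((4,(310,10,0,302),[("w",105,357),("w",250,538),("hub",150,455),("n",203,428),("n",207,463),("n",187,499),("n",152,513),("n",117,503)]),
                    (3,(220,100,410,302),[("w",490,383),("w",642,543),("hub",563,448),("n",612,422),("n",617,455),("n",599,488),("n",567,501),("n",531,497)])):
    for k,u,v in pts:
        P=f(i,x0+(u-X)*s,y0+(v-Y)*s,{"w":.128,"hub":.103,"n":.0845}[k]);print(i,k,P.round(4),pol(P))
print("block corners",[f(4,190+x/3.3,140+y/3.3,.085).round(4).tolist() for x,y in((50,200),(265,58),(345,175))])
print("slot4",f(4,190+240/3.3,140+150/3.3,.085), "handle top w4",f(4,190+242/3.3,140+236/3.3,.182),"brush",f(4,190+117/3.3,140+280/3.3,.151))
# silhouette-based block top & bar orientation by colour
b=cv2.imread("pics/w1.png");a=cv2.cvtColor(b,cv2.COLOR_BGR2HSV).astype(int)
m=((a[...,1]<50)&(a[...,2]>110)).astype(np.uint8);m[:165]=0;m[220:]=0;m[:,:250]=0;m[:,290:]=0
n,l,st,ce=cv2.connectedComponentsWithStats(m);j=1+st[1:,4].argmax();print("bar",st[j],ce[j])
r=cv2.minAreaRect(np.argwhere(l==j)[:,::-1].astype(np.float32));B=cv2.boxPoints(r);P=np.array([f(1,*q,.060) for q in B]);print(P.round(4),P.mean(0).round(4),[np.degrees(np.arctan2(*(P[(k+1)%4]-P[k])[:2][::-1])).round(1) for k in range(4)])
d=np.load("w1_d.npy");print("depth bar",[ (lambda o,v:(o+v*d[y,x]).round(4))(*ray(L[1]["m"],[x,y])) for x,y in((267,192),(270,189),(265,196))])
```

```text
4 w [ 0.4041 -0.1104  0.128 ] (np.float64(54.8), np.float64(-160.5))
4 w [ 0.5086 -0.0727  0.128 ] (np.float64(56.3), np.float64(20.2))
4 hub [ 0.455  -0.0978  0.103 ] (np.float64(5.8), np.float64(-97.2))
4 n [ 0.454  -0.061   0.0845] (np.float64(31.1), np.float64(93.1))
4 n [ 0.4716 -0.0648  0.0845] (np.float64(31.6), np.float64(59.7))
4 n [ 0.4851 -0.0809  0.0845] (np.float64(31.4), np.float64(20.9))
4 n [ 0.4847 -0.1009  0.0845] (np.float64(30.3), np.float64(-16.8))
4 n [ 0.4726 -0.1165  0.0845] (np.float64(29.7), np.float64(-55.4))
3 w [ 0.4033 -0.1106  0.128 ] (np.float64(55.6), np.float64(-160.6))
3 w [ 0.5087 -0.0725  0.128 ] (np.float64(56.5), np.float64(20.3))
3 hub [ 0.4521 -0.091   0.103 ] (np.float64(3.8), np.float64(163.4))
3 n [ 0.4533 -0.0613  0.0845] (np.float64(30.9), np.float64(94.4))
3 n [ 0.4714 -0.0656  0.0845] (np.float64(30.8), np.float64(59.3))
3 n [ 0.4848 -0.0817  0.0845] (np.float64(30.9), np.float64(19.7))
3 n [ 0.4845 -0.1009  0.0845] (np.float64(30.1), np.float64(-17.0))
3 n [ 0.4743 -0.1184  0.0845] (np.float64(32.2), np.float64(-54.7))
block corners [[0.5266, -0.3618, 0.085], [0.5072, -0.2545, 0.085], [0.5664, -0.2432, 0.085]]
slot4 [ 0.53873656 -0.27930567  0.085     ] handle top w4 [ 0.54124423 -0.28036314  0.182     ] brush [ 0.54910108 -0.33357263  0.151     ]
bar [256 177  30  42 578] [270.94809689 197.09515571]
[[0.4753 0.185  0.06  ]
 [0.4289 0.2369 0.06  ]
 [0.4448 0.2503 0.06  ]
 [0.492  0.1986 0.06  ]] [0.4603 0.2177 0.06  ] [np.float64(131.8), np.float64(40.1), np.float64(-47.6), np.float64(-141.0)]
depth bar [array([0.4478, 0.2182, 0.0604]), array([0.4455, 0.224 , 0.06  ]), array([0.4527, 0.2129, 0.0588])]
```

move_arm(
  steps=[0,0,-0.14,0.01,-0.005,-0.03,1,0,0,-0.28,0.02,-0.01,-0.06,1,0,0,-0.42,0.03,-0.015,-0.08,1,0,0,-0.56,0.042,-0.016,-0.1,1,0,0,-0.7,0.042,-0.016,-0.11,1,0,0,-0.84,0.042,-0.016,-0.11,1,0,0,-0.976,0.042,-0.016,-0.11,1,0,0,-0.976,0.042,-0.016,-0.11,1,0,0,-0.976,0.042,-0.016,-0.11,1],
)

```text
time: 6.2
tool_pos: [0.5422, -0.2816, 0.2499]
ee_rot: [3.141, 0.0, 1.757]
wrist_force: [0.4, 0.6, 0.5]
width: 0.0938
finger_force: 0.0
```

Run:
```python
from h import *
L=look(["spatula_grip","slot","spatula"],"w5",3);m=L["m"];o=get_obs();print(o["tool_pos"],o["ee_rot"])
for k,z in(("spatula_grip",.16),("slot",.085)):
    for s,uv in L[k]: print(k,s,onz(m,uv,z).round(4))
a=cv2.imread("pics/w5.png")
for P,col in(((.542,-.2805,.182),(0,0,255)),((.542,-.2805,.085),(255,0,0))):
    u=proj(m,P)[0];print(u);cv2.drawMarker(a,tuple(int(x) for x in u.round()),col,0,8,1)
cv2.imwrite("pics/w5m.png",cv2.resize(a[90:330,110:410],None,fx=2.5,fy=2.5))
```

```text
w5 spatula_grip [(0.63, [262.1, 201.4])]
w5 slot [(0.82, [261.6, 179.4])]
w5 spatula [(0.91, [260.9, 160.9])]
[ 0.54215778 -0.28185828  0.24969217] [3.14128333e+00 2.06311153e-04 1.75507247e+00]
spatula_grip 0.63 [ 0.5437 -0.2846  0.16  ]
slot 0.82 [ 0.5436 -0.2857  0.085 ]
[260.9520753  205.23476367]
[260.98693127 174.26502252]
```

View pics/w5m.png

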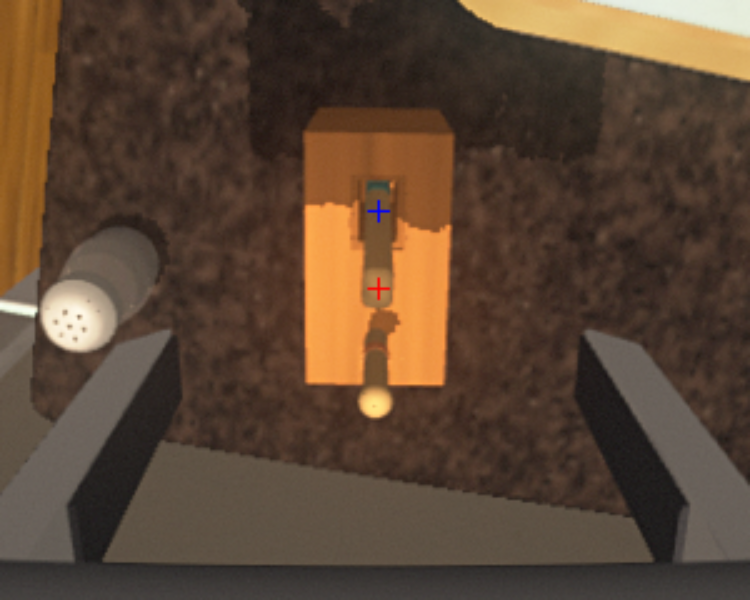

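The markers sit on the handle top (red) and the slot (blue), so the position is good. I'll descend and grip.

move_arm(
  steps=[0,0,0,0,0.001,-0.04,1,0,0,0,0,0.001,-0.08,1,0,0,0,0,0.001,-0.095,0.6,0,0,0,0,0.001,-0.095,0,0,0,0,0,0.001,-0.095,0,0,0,0,0,0.001,-0.095,0,0,0,0,0,0.001,-0.095,0,0,0,0,0,0.001,-0.095,0,0,0,0,0,0.001,-0.095,0],
)

```text
time: 7.3
tool_pos: [0.5425, -0.2812, 0.1554]
ee_rot: [3.14, 0.001, 1.754]
wrist_force: [0.6, 0.2, 0.2]
width: 0.0414
finger_force: 0.0
```

move_arm(
  steps=[0,0,0,0,0,0,0,0,0,0,0,0,0,0,0,0,0,0,0,0,0,0,0,0,0,0,0,0,0,0,0,0,0,0,0,0,0,0,0,0,0,0],
)

```text
time: 7.9
tool_pos: [0.5421, -0.2809, 0.1544]
ee_rot: [-3.142, -0.0, 1.754]
wrist_force: [1.0, 0.4, -0.7]
width: 0.0089
finger_force: 30.0
```

move_arm(
  steps=[0,0,0,0,0,0.04,0,0,0,0,0,0,0.08,0,0,0,0,0,0,0.12,0,0,0,0,0,0,0.15,0,0,0,0.14,-0.02,0.035,0.15,0,0,0,0.28,-0.04,0.075,0.15,0,0,0,0.42,-0.06,0.115,0.15,0,0,0,0.56,-0.08,0.155,0.15,0,0,0,0.7,-0.1,0.19,0.15,0,0,0,0.777,-0.109,0.205,0.15,0,0,0,0.777,-0.109,0.205,0.15,0,0,0,0.777,-0.109,0.205,0.15,0],
)

```text
time: 9.1
tool_pos: [0.4333, -0.0761, 0.3047]
ee_rot: [-3.142, 0.001, 2.53]
wrist_force: [0.5, 0.1, -1.2]
width: 0.0091
finger_force: 30.0
```

Run:
```python
from h import *
L=look(["seat","spatula_tip","nut0"],"w6",6);m=L["m"];o=get_obs();print(o["tool_pos"],o["ee_rot"],o["width"])
S=look(["spatula_tip","spatula_grip"],"s6",3,"side");T=look(["spatula_grip","spatula_tip"],"t6",3,"top")
a=cv2.imread("pics/w6.png")
R=Rn.from_euler("xyz",o["ee_rot"]).as_matrix();p=o["tool_pos"]
tip=p-R[:,2]*.005+R[:,2]*.15;print("pred tip",tip)
for P,col in((tip,(0,0,255)),((.4557,-.0921,.103),(255,0,0)),((.4328,-.076,.081),(0,255,0))):
    cv2.drawMarker(a,tuple(int(x) for x in proj(m,P)[0].round()),col,0,8,1)
b=cv2.imread("pics/s6.png");u=proj(S["m"],tip)[0];print("side pred",u)
cv2.drawMarker(b,tuple(int(x) for x in u.round()),(0,0,255),0,6,1)
im=np.zeros((400,800,3),np.uint8);im[:,:]=np.hstack([cv2.resize(a[100:300,160:360],(400,400),interpolation=2),cv2.resize(b[130:280,200:350],(400,400),interpolation=2)])
cv2.imwrite("pics/c6.png",im)
```

```text
w6 seat [(0.7, [257.4, 197.0])]
w6 spatula_tip [(0.71, [260.3, 183.8]), (0.42, [266.6, 207.0])]
w6 nut0 [(0.69, [279.0, 199.7]), (0.67, [268.4, 209.2]), (0.63, [281.9, 170.1]), (0.59, [283.7, 187.9]), (0.55, [255.5, 208.9])]
[ 0.4335943  -0.07686497  0.30403259] [-3.14124581e+00 -8.45023361e-04  2.52884140e+00] 0.009477505910335134
s6 spatula_tip [(0.75, [263.5, 214.9]), (0.6, [282.6, 231.8])]
s6 spatula_grip [(0.75, [268.9, 164.8])]
t6 spatula_grip [(0.35, [309.8, 207.6])]
t6 spatula_tip [(0.75, [302.9, 213.6]), (0.6, [306.9, 218.9])]
pred tip [ 0.43346514 -0.07683564  0.15903265]
side pred [265.22657105 215.7316559 ]
```

View pics/c6.png

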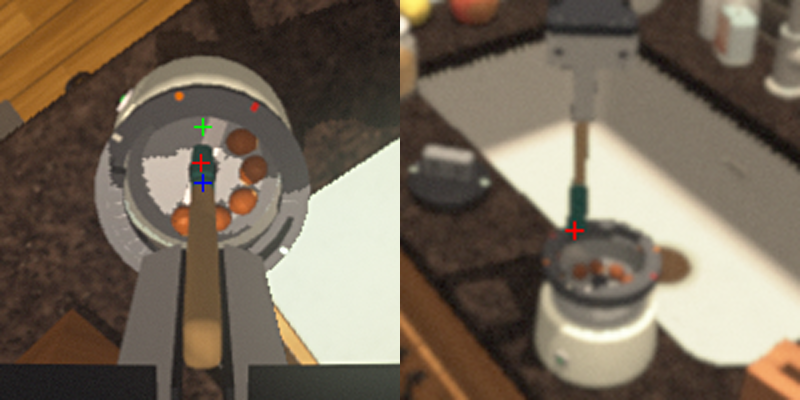

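The tip is where predicted, and the insertion spot (green) is clear of the nuts. Lowering.

move_arm(
  steps=[0,0,0,0,0,-0.03,0,0,0,0,0,0,-0.055,0,0,0,0,0,0,-0.07,0,0,0,0,0,0,-0.079,0,0,0,0,0,0,-0.079,0,0,0,0,0,0,-0.079,0],
)

```text
time: 10.2
tool_pos: [0.4336, -0.0761, 0.2265]
ee_rot: [3.141, 0.001, 2.531]
wrist_force: [0.0, 0.3, -0.6]
width: 0.0091
finger_force: 30.0
```

move_arm(
  steps=[0,0,-0.14,0.0025,0.003,0,0,0,0,-0.28,0.0053,0.0057,0,0,0,0,-0.42,0.0085,0.0079,0,0,0,0,-0.56,0.012,0.0097,0,0,0,0,-0.7,0.0157,0.011,0,0,0,0,-0.84,0.0195,0.0117,0,0,0,0,-0.98,0.0234,0.0119,0,0,0,0,-1.12,0.0273,0.0116,0,0,0,0,-1.26,0.0311,0.0107,0,0,0,0,-1.4,0.0348,0.0093,0,0,0,0,-1.4,0.0348,0.0093,0,0,0,0,-1.4,0.0348,0.0093,0],
)

```text
validation failed for argument at $.st...
```

Run:
```python
from h import *
L=look(["nut0","spatula_tip"],"w7",6);m=L["m"];o=get_obs();print(o["tool_pos"],o["ee_rot"],o["wrist_force"])
T=look(["nut0"],"t7",6,"top")
c=np.array([.4557,-.0921])
for Q in(L,T):
  for s,uv in Q["nut0"]:
    d=onz(Q["m"],uv,.0845)[:2]-c;print(s,(np.hypot(*d)*1e3).round(1),np.degrees(np.arctan2(d[1],d[0])).round(0))
a=cv2.imread("pics/w7.png");b=cv2.imread("pics/t7.png")
cv2.imwrite("pics/c7.png",np.hstack([cv2.resize(a[90:290,160:360],(400,400),interpolation=2),cv2.resize(b[170:270,260:360],(400,400),interpolation=2)]))
```

```text
w7 nut0 [(0.8, [286.5, 207.1]), (0.61, [286.0, 191.6]), (0.47, [281.9, 225.1])]
w7 spatula_tip [(0.88, [258.5, 179.5])]
[ 0.4337934  -0.0761716   0.22686859] [3.14076550e+00 2.38848859e-03 2.53077523e+00] [-0.15976529  0.40446194 -0.97660173]
t7 nut0 [(0.4, [304.9, 216.9])]
0.8 25.6 57.0
0.61 29.9 89.0
0.47 28.1 15.0
0.4 19.5 93.0
```

View pics/c7.png

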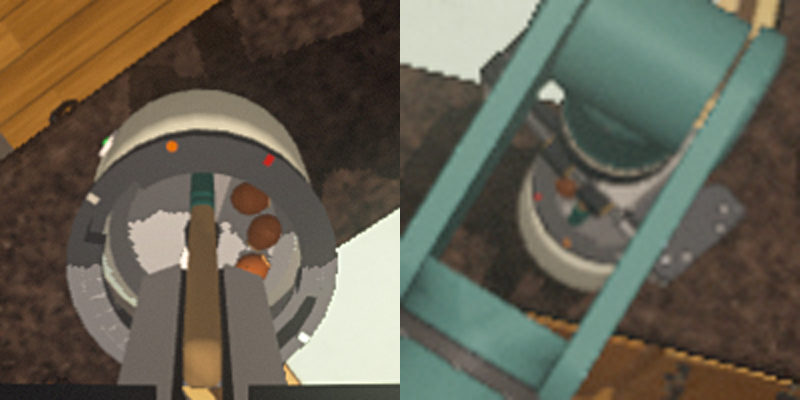

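The first sweep was refused, so nothing moved: the spatula is still at the green spot beside the first nut. I'll repeat it with rounder numbers.

move_arm(
  steps=[0,0,-0.14,0.003,0.003,0,0,0,0,-0.28,0.005,0.006,0,0,0,0,-0.42,0.008,0.008,0,0,0,0,-0.56,0.012,0.01,0,0,0,0,-0.7,0.016,0.011,0,0,0,0,-0.84,0.02,0.012,0,0,0,0,-0.98,0.023,0.012,0,0,0,0,-1.12,0.027,0.012,0,0,0,0,-1.26,0.031,0.011,0,0,0,0,-1.4,0.035,0.009,0,0,0,0,-1.4,0.035,0.009,0,0,0,0,-1.4,0.035,0.009,0],
)

```text
validation failed for argument at $.st...
```

Run:
```python
from h import *
L=look(["nut0"],"w8",6);m=L["m"];o=get_obs();print(o["tool_pos"],o["ee_rot"],o["wrist_force"])
T=look(["nut0"],"s8",6,"side")
c=np.array([.4557,-.0921])
for Q in(L,T):
  for s,uv in Q["nut0"]:
    d=onz(Q["m"],uv,.0845)[:2]-c;print(s,(np.hypot(*d)*1e3).round(1),np.degrees(np.arctan2(d[1],d[0])).round(0))
```

```text
w8 nut0 [(0.68, [290.1, 206.6]), (0.51, [283.4, 224.1]), (0.47, [287.5, 187.0])]
[ 0.43341205 -0.0760502   0.22608893] [3.14118237e+00 1.03993689e-03 2.53079984e+00] [-0.07795132 -1.08108599 -0.27966322]
s8 nut0 [(0.45, [270.8, 230.6]), (0.36, [280.3, 233.9])]
0.68 29.1 58.0
0.51 28.6 18.0
0.47 33.7 94.0
0.45 27.3 73.0
0.36 22.3 4.0
```

move_arm(
  steps=[0,0,-0.14,0.003,0.003,0,0,0,0,-0.28,0.005,0.006,0,0,0,0,-0.42,0.008,0.008,0,0,0,0,-0.56,0.012,0.01,0,0,0,0,-0.7,0.016,0.011,0,0,0,0,-0.84,0.02,0.012,0,0,0,0,-0.98,0.023,0.012,0,0,0,0,-0.98,0.023,0.012,0,0],
)

```text
time: 11.45
tool_pos: [0.4564, -0.0639, 0.2254]
ee_rot: [-3.141, -0.0, 1.551]
wrist_force: [-0.4, 0.7, -0.4]
width: 0.0094
finger_force: 30.0
```

move_arm(
  steps=[0,0,-0.14,0.004,0,0,0,0,0,-0.28,0.008,-0.001,0,0,0,0,-0.42,0.011,-0.003,0,0,0,0,-0.56,0.015,-0.005,0,0,0,0,-0.7,0.018,-0.007,0,0,0,0,-0.84,0.021,-0.01,0,0,0,0,-0.98,0.023,-0.013,0,0,0,0,-0.98,0.023,-0.013,0,0,0,0,-0.98,0.023,-0.013,0,0],
)

```text
time: 12.35
tool_pos: [0.4791, -0.077, 0.2255]
ee_rot: [3.142, 0.0, 0.575]
wrist_force: [0.0, -0.5, 0.1]
width: 0.0094
finger_force: 30.0
```

Run:
```python
from h import *
L=look(["nut0"],"w9",6);m=L["m"];o=get_obs();print(o["tool_pos"],o["ee_rot"],o["wrist_force"])
T=look(["nut0"],"s9",6,"side")
c=np.array([.4557,-.0921])
for Q in(L,T):
  for s,uv in Q["nut0"]:
    d=onz(Q["m"],uv,.0845)[:2]-c;print(s,(np.hypot(*d)*1e3).round(1),np.degrees(np.arctan2(d[1],d[0])).round(0))
```

```text
w9 nut0 [(0.77, [291.3, 191.4]), (0.74, [275.4, 180.6]), (0.5, [286.9, 208.9]), (0.44, [290.0, 224.2]), (0.25, [262.2, 184.2])]
[ 0.4790638  -0.07688468  0.22558251] [ 3.14143778e+00 -9.27693230e-05  5.73782836e-01] [-0.1570785   0.3860294  -1.01564226]
s9 nut0 [(0.48, [285.1, 231.7])]
0.77 34.1 -26.0
0.74 31.5 7.0
0.5 25.4 -58.0
0.44 33.2 -87.0
0.25 24.8 30.0
0.48 38.7 2.0
```

move_arm(
  steps=[0,0,0.1,-0.002,0.003,0,0,0,0,0.1,-0.002,0.003,0,0,0,0,0.1,-0.002,0.003,0.03,0,0,0,0.1,-0.002,0.003,0.07,0,0,0,0.1,-0.002,0.003,0.09,0,0,0,0.1,-0.002,0.003,0.09,0],
)

```text
time: 13.15
tool_pos: [0.4785, -0.0743, 0.3196]
ee_rot: [3.135, -0.005, 0.67]
wrist_force: [-0.1, 0.4, -0.4]
width: 0.0095
finger_force: 30.0
```

Run:
```python
from h import *
L=look(["nut0"],"w10",6);m=L["m"];o=get_obs();print(o["tool_pos"],o["ee_rot"],o["wrist_force"])
c=np.array([.4557,-.0921])
for Q in(L,):
  for s,uv in Q["nut0"]:
    d=onz(Q["m"],uv,.0845)[:2]-c;print(s,(np.hypot(*d)*1e3).round(1),np.degrees(np.arctan2(d[1],d[0])).round(0))
a=cv2.imread("pics/w10.png");cv2.imwrite("pics/c10.png",cv2.resize(a[90:290,160:360],(500,500),interpolation=2))
```

```text
w10 nut0 [(0.68, [282.7, 199.6]), (0.67, [274.0, 211.6]), (0.53, [275.2, 164.5]), (0.51, [277.8, 185.6]), (0.51, [282.8, 174.3])]
[ 0.47715836 -0.07398471  0.31499283] [3.14153648e+00 1.26248505e-04 6.70156707e-01] [-0.46507855  0.08869797 -0.54363823]
0.68 35.1 -85.0
0.67 40.0 -114.0
0.53 32.3 2.0
0.51 22.8 -54.0
0.51 31.8 -26.0
```

View pics/c10.png

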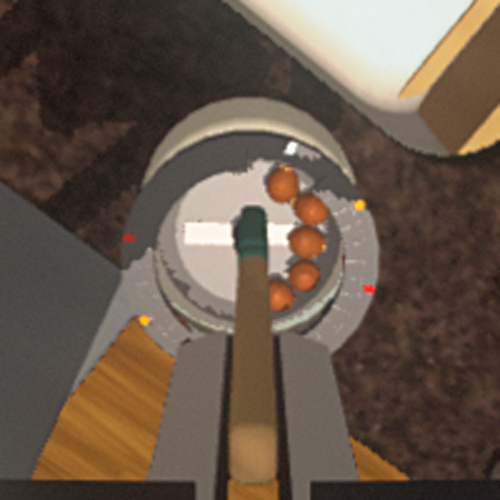

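All five nuts are in the bowl, now at about 2°, -26°, -54°, -85° and -114° instead of 94°, 60°, 20°, -17° and -55°: each moved about 30 mm or more round. Returning the spatula to its slot.

move_arm(
  steps=[0,0,0.14,0.01,-0.035,0,0,0,0,0.28,0.02,-0.075,0,0,0,0,0.42,0.035,-0.115,0,0,0,0,0.56,0.045,-0.15,0,0,0,0,0.7,0.055,-0.18,0,0,0,0,0.84,0.065,-0.2,0,0,0,0,0.96,0.065,-0.207,0,0,0,0,0.96,0.065,-0.207,0,0],
)

```text
time: 14.05
tool_pos: [0.5415, -0.2819, 0.3117]
ee_rot: [-3.137, -0.003, 1.628]
wrist_force: [-0.0, 1.0, -1.1]
width: 0.0094
finger_force: 30.0
```

move_arm(
  steps=[0,0,0.12,0,0,0,0,0,0,0.12,0,0,-0.03,0,0,0,0.12,0,0,-0.06,0,0,0,0.12,0,0,-0.06,0],
)

```text
time: 14.45
tool_pos: [0.5396, -0.2786, 0.2485]
ee_rot: [-3.132, -0.009, 1.749]
wrist_force: [-0.1, -0.1, -0.8]
width: 0.0092
finger_force: 30.0
```

Run:
```python
from h import *
L=look(["spatula_tip","slot"],"w11",6);m=L["m"];o=get_obs();print(o["tool_pos"],o["ee_rot"],o["wrist_force"])
R=Rn.from_euler("xyz",o["ee_rot"]).as_matrix();tip=o["tool_pos"]+R[:,2]*.145;print(tip)
S=look(["spatula_tip","slot"],"s11",3,"side")
for Q in(L,S): print("pred",proj(Q["m"],tip)[0],"slot",proj(Q["m"],(.542,-.2805,.085))[0])
```

```text
w11 spatula_tip [(0.71, [259.7, 181.5])]
w11 slot [(0.59, [263.2, 181.5]), (0.41, [261.7, 180.1])]
[ 0.54228389 -0.2806023   0.25638237] [3.14093868e+00 4.26047960e-04 1.75005920e+00] [-0.47619969  0.39056235 -0.29449286]
[ 0.54238821 -0.28064618  0.11138241]
s11 spatula_tip [(0.74, [347.3, 260.3])]
s11 slot [(0.74, [348.0, 263.9]), (0.67, [346.1, 266.6])]
pred [264.84840707 186.20294718] slot [264.469876   179.23089828]
pred [349.10170852 260.97468398] slot [346.99717071 268.34464678]
```

Run:
```python
from h import *
L=look(["spatula_tip","slot"],"w12",6);m=L["m"];o=get_obs();print(o["tool_pos"],o["ee_rot"])
R=Rn.from_euler("xyz",o["ee_rot"]).as_matrix();tip=o["tool_pos"]+R[:,2]*.145
print("pred",proj(m,tip)[0],"slot",proj(m,(.542,-.2805,.085))[0])
a=cv2.imread("pics/w12.png");
for P,col in ((tip,(0,0,255)),((.542,-.2805,.085),(255,0,0))): cv2.circle(a,tuple(int(x) for x in proj(m,P)[0].round()),1,col,-1)
cv2.imwrite("pics/c12.png",cv2.resize(a[120:240,200:320],(600,600),interpolation=2))
```

```text
w12 spatula_tip [(0.9, [261.3, 181.3])]
w12 slot [(0.65, [259.8, 174.8]), (0.41, [259.8, 182.8])]
[ 0.54256706 -0.28119002  0.25691784] [3.13974642e+00 1.60721999e-03 1.75057042e+00]
pred [260.58587296 179.80687095] slot [259.88682243 172.30710762]
```

View pics/c12.png

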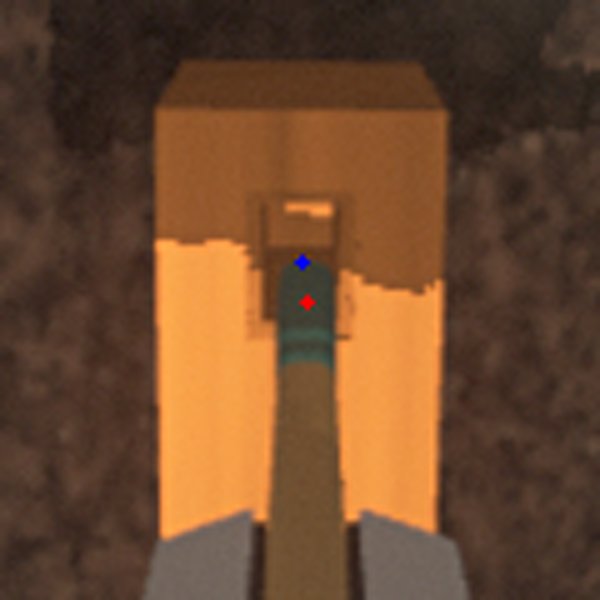

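The tip and slot line up to about 1 mm. Inserting.

move_arm(
  steps=[0,0,0,0,0,-0.02,0,0,0,0,0,0,-0.04,0,0,0,0,0,0,-0.06,0,0,0,0,0,0,-0.08,0,0,0,0,0,0,-0.098,0,0,0,0,0,0,-0.098,0,0,0,0,0,0,-0.098,0],
)

```text
time: 15.6
tool_pos: [0.5423, -0.2811, 0.1582]
ee_rot: [3.141, 0.0, 1.751]
wrist_force: [0.2, -0.4, -0.2]
width: 0.0093
finger_force: 30.0
```

move_arm(
  steps=[0,0,0,0,0,0,0.3,0,0,0,0,0,0,0.6,0,0,0,0,0,0,1,0,0,0,0,0,0.01,1,0,0,0,0,0,0.03,1,0,0,0,0,0,0.06,1,0,0,0,0,0,0.1,1,0,0,0,0,0,0.12,1],
)

```text
time: 16.4
tool_pos: [0.5429, -0.2814, 0.2828]
ee_rot: [3.137, 0.005, 1.751]
wrist_force: [-1.0, -0.6, 1.1]
width: 0.0701
finger_force: 0.0
```

Run:
```python
from h import *
L=look(["spatula_grip","slot"],"w13",6);o=get_obs();print(o["tool_pos"])
S=look(["spatula_grip","slot"],"s13",6,"side");r=tri([ray(Q["m"],Q["spatula_grip"][0][1]) for Q in(L,S)]);print(r)
```

```text
w13 spatula_grip [(0.96, [254.1, 186.6])]
w13 slot [(0.65, [258.3, 168.7])]
[ 0.54282367 -0.28139302  0.28019583]
s13 spatula_grip [(0.77, [353.5, 249.2]), (0.24, [220.0, 190.5])]
s13 slot [(0.8, [345.7, 265.5])]
[ 0.53865028 -0.28491388  0.1573619 ]
```

move_arm(
  steps=[0,0,0.05,-0.01,0.045,0.02,1,0,0,0.1,-0.02,0.09,0.02,1,0,0,0.15,-0.03,0.135,0.02,1,0,0,0.2,-0.04,0.18,0.02,1,0,0,0.25,-0.05,0.225,0.02,1,0,0,0.3,-0.06,0.27,0.02,1,0,0,0.36,-0.065,0.315,0.02,1,0,0,0.42,-0.07,0.36,0.02,1,0,0,0.48,-0.075,0.405,0.02,1,0,0,0.548,-0.08,0.45,0.01,1,0,0,0.548,-0.085,0.49,-0.02,1,0,0,0.548,-0.085,0.5,-0.03,1],
)

```text
time: 17.9
tool_pos: [0.4542, 0.2217, 0.2424]
ee_rot: [-3.134, -0.004, 2.304]
wrist_force: [0.3, -0.2, -0.9]
width: 0.0942
finger_force: 0.0
```

move_arm(
  steps=[0,0,0,0,0,-0.03,1,0,0,0,0,0,-0.06,1,0,0,0,0,0,-0.06,1,0,0,0,0,0,-0.06,1,0,0,0,0,0,-0.06,1],
)

```text
time: 18.4
tool_pos: [0.4581, 0.2188, 0.1892]
ee_rot: [3.139, 0.001, 2.298]
wrist_force: [0.1, -1.2, 0.0]
width: 0.0943
finger_force: 0.0
```

Run:
```python
from h import *
L=look(["lid","lid_grip"],"w14b",6);m=L["m"];o=get_obs();print(o["tool_pos"],o["ee_rot"])
print(onz(m,L["lid"][0][1],.018),onz(m,L["lid_grip"][0][1],.052))
W1=json.load(open("w1.json"));W2=json.load(open("w2.json"))
print("tri",[tri([ray(Q["m"],Q[k][0][1]) for Q in(L,W1,W2)]).round(4) for k in("lid","lid_grip")])
a=cv2.imread("pics/w14b.png")
R=Rn.from_euler("z",131.7,degrees=True).as_matrix()
for c,col in(((.4575,.2205),(0,0,255)),):
  P=np.array([[c[0],c[1],.06]]+[(np.array([c[0],c[1],.06])+R@[sx*.031,sy*.011,0]) for sx,sy in((1,1),(-1,1),(-1,-1),(1,-1))])
  for u in proj(m,P): cv2.drawMarker(a,tuple(int(x) for x in u.round()),col,0,5,1)
cv2.imwrite("pics/c14.png",cv2.resize(a[110:260,180:340],(800,750))[:600])
```

```text
w14b lid [(0.86, [260.3, 173.8])]
w14b lid_grip [(0.7, [263.9, 179.4])]
[0.45815738 0.21905984 0.18941603] [3.13838038e+00 1.32483834e-03 2.29824597e+00]
[0.45785143 0.21864402 0.018     ] [0.45850159 0.22299214 0.052     ]
tri [array([0.4547, 0.2206, 0.0274]), array([0.457 , 0.2193, 0.0461])]
```

View pics/c14.png

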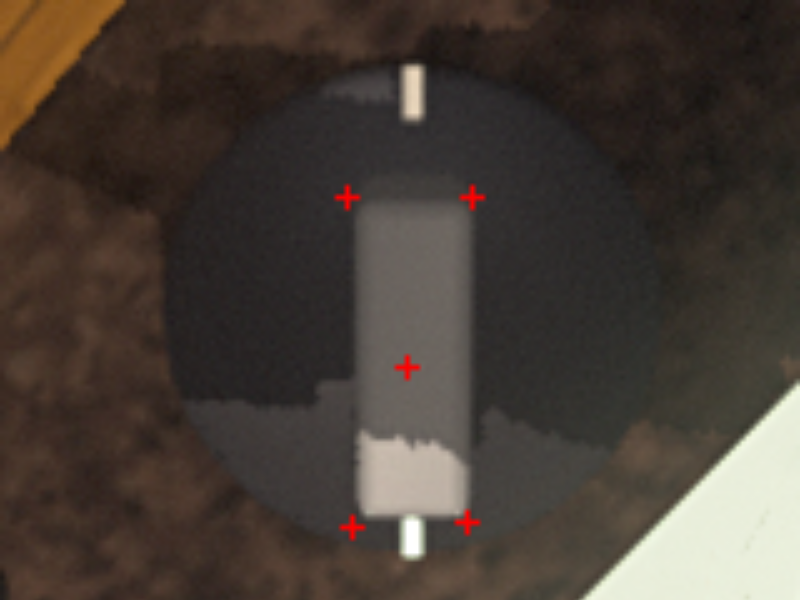

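The lid's bar is straight along the tool and the predicted corners fit to about 1 mm. Grasping it.

move_arm(
  steps=[0,0,0,-0.001,0.001,-0.04,1,0,0,0,-0.001,0.001,-0.08,1,0,0,0,-0.001,0.001,-0.11,1,0,0,0,-0.001,0.001,-0.13,1,0,0,0,-0.001,0.001,-0.14,1,0,0,0,-0.001,0.001,-0.14,0.5,0,0,0,-0.001,0.001,-0.14,0,0,0,0,-0.001,0.001,-0.14,0,0,0,0,-0.001,0.001,-0.14,0,0,0,0,-0.001,0.001,-0.14,0,0,0,0,-0.001,0.001,-0.14,0,0,0,0,-0.001,0.001,-0.14,0],
)

```text
time: 19.75
tool_pos: [0.4562, 0.2201, 0.0477]
ee_rot: [3.141, 0.0, 2.299]
wrist_force: [-0.3, 0.2, 0.2]
width: 0.0416
finger_force: 0.0
```

move_arm(
  steps=[0,0,0,0,0,0,0,0,0,0,0,0,0,0,0,0,0,0,0,0,0,0,0,0,0,0,0,0,0,0,0,0,0,0,0],
)

```text
time: 20.25
tool_pos: [0.4563, 0.2201, 0.0475]
ee_rot: [3.141, 0.0, 2.299]
wrist_force: [0.6, -0.5, -0.4]
width: 0.022
finger_force: 30.0
```

move_arm(
  steps=[0,0,0,0,0,0.03,0,0,0,0,0,0,0.07,0,0,0,0,0,0,0.11,0,0,0,0,0,0,0.15,0,0,0,0.13,0,-0.03,0.163,0,0,0,0.26,0,-0.07,0.163,0,0,0,0.39,0,-0.11,0.163,0,0,0,0.52,0,-0.15,0.163,0,0,0,0.65,0,-0.19,0.163,0,0,0,0.78,0,-0.23,0.163,0,0,0,0.9,0,-0.27,0.163,0,0,0,0.95,0,-0.3,0.163,0],
)

```text
time: 21.45
tool_pos: [0.4554, -0.0821, 0.21]
ee_rot: [-3.142, -0.001, -3.033]
wrist_force: [0.4, 0.1, -1.4]
width: 0.0219
finger_force: 30.0
```

move_arm(
  steps=[0,0,0.12,-0.001,-0.012,0,0,0,0,0.24,-0.001,-0.012,0,0,0,0,0.24,-0.001,-0.012,0,0,0,0,0.24,-0.001,-0.012,0,0],
)

```text
time: 21.85
tool_pos: [0.4548, -0.0918, 0.2101]
ee_rot: [3.141, -0.001, -2.797]
wrist_force: [0.5, -0.6, -1.3]
width: 0.021
finger_force: 30.0
```

Run:
```python
from h import *
get_obs();snapshot("side")
L=look(["lid","lid_grip","seat"],"w15",6);m=L["m"];o=get_obs();print(o["tool_pos"],np.degrees(o["ee_rot"]),o["joint_positions"])
S=look(["lid","lid_grip","seat"],"s15",6,"side")
a=cv2.imread("pics/w15.png")
c=np.array([.4557,-.0921]);t=np.radians(19.9)
D=[("o",157.6,.0552,.128),("o",-22.4,.0552,.128),("r",115.6,.0555,.128),("r",-64.4,.0555,.128),("w",19.9,.056,.128),("w",199.9,.056,.128)]
for k,g,r,z in D:
    P=np.r_[c+r*np.array([np.cos(np.radians(g)),np.sin(np.radians(g))]),z]
    cv2.drawMarker(a,tuple(int(x) for x in proj(m,P)[0].round()),{"o":(0,255,255),"r":(255,0,255),"w":(0,255,0)}[k],0,5,1)
b=cv2.imread("pics/s15.png")
cv2.imwrite("pics/c15.png",np.hstack([cv2.resize(a[70:270,160:360],(400,400),interpolation=2),cv2.resize(b[150:300,200:350],(400,400),interpolation=2)]))
```

```text
w15 lid [(0.59, [260.0, 227.1])]
w15 lid_grip [(0.57, [259.8, 251.1])]
w15 seat [(0.58, [46.6, 203.8])]
[ 0.45514464 -0.09159904  0.21050562] [ 1.79994676e+02 -2.43512575e-03 -1.60106234e+02] [-3.20849479e-01 -1.03396878e-01  1.57766521e+00  4.68366980e-05
  1.66741525e+00 -2.23885301e+00]
s15 lid [(0.81, [275.8, 211.0]), (0.69, [321.2, 333.8])]
s15 lid_grip []
s15 seat [(0.75, [321.9, 334.0]), (0.72, [275.5, 224.8])]
```

View pics/c15.png

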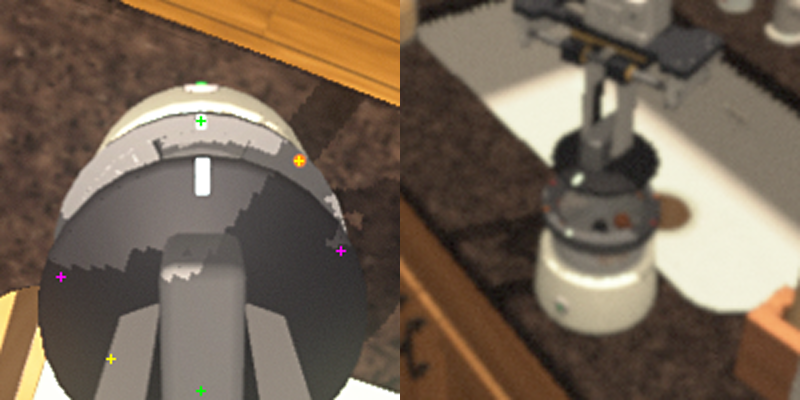

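The white mark (green cross) and the lid's pointer line up, with the lid level above the collar. Lowering in steps.

move_arm(
  steps=[0,0,0,0,0,-0.015,0,0,0,0,0,0,-0.03,0,0,0,0,0,0,-0.035,0,0,0,0,0,0,-0.04,0,0,0,0,0,0,-0.044,0,0,0,0,0,0,-0.044,0],
)

```text
time: 22.9
tool_pos: [0.455, -0.0919, 0.1661]
ee_rot: [3.141, -0.0, -2.794]
wrist_force: [0.1, 0.1, -1.5]
width: 0.0224
finger_force: 30.0
```

move_arm(
  steps=[0,0,0,0,0,-0.003,0,0,0,0,0,0,-0.006,0,0,0,0,0,0,-0.008,0,0,0,0,0,0,-0.008,0,0,0,0,0,0,-0.008,0],
)

```text
time: 23.4
tool_pos: [0.4552, -0.092, 0.1585]
ee_rot: [3.142, -0.0, -2.794]
wrist_force: [0.4, 0.1, -1.8]
width: 0.0217
finger_force: 30.0
```

move_arm(
  steps=[0,0,0,0,0,-0.001,0,0,0,0,0,0,-0.002,0,0,0,0,0,0,-0.002,0,0,0,0,0,0,-0.002,0],
)

```text
time: 23.8
tool_pos: [0.4554, -0.092, 0.1575]
ee_rot: [-3.141, 0.001, -2.794]
wrist_force: [-1.6, -0.2, 5.7]
width: 0.0218
finger_force: 30.0
```

Contact came at z = 0.1575, the height expected for fully home. Turning clockwise.

move_arm(
  steps=[0,0,-0.1,0,0,0,0,0,0,-0.2,0,0,0,0,0,0,-0.3,0,0,0,0,0,0,-0.4,0,0,0,0,0,0,-0.5,0,0,0,0,0,0,-0.6,0,0,0,0,0,0,-0.6,0,0,0,0],
)

```text
time: 24.5
tool_pos: [0.4558, -0.092, 0.1575]
ee_rot: [3.141, 0.002, 2.889]
wrist_force: [-0.4, 0.6, 4.8]
width: 0.0219
finger_force: 30.0
```

```bash
cat > ang.py <<'E'
from h import *
import sys
tag=sys.argv[1]
L=look(["lid"],tag,3);m=L["m"];o=get_obs();print(o["tool_pos"],np.degrees(o["ee_rot"]),o["wrist_force"],o["wrist_torque"])
a=cv2.imread(f"pics/{tag}.png");h=cv2.cvtColor(a,cv2.COLOR_BGR2HSV).astype(int);H,s,v=h[...,0],h[...,1],h[...,2]
c=np.array([.4557,-.0921])
for nm,M,z in(("white",(s<60)&(v>185),.132),("orange",(H>5)&(H<28)&(s>140)&(v>140),.128),("red",((H<5)|(H>172))&(s>110)&(v>110),.128)):
    n,lab,st,ce=cv2.connectedComponentsWithStats(M.astype(np.uint8))
    for j in range(1,n):
        if not 3<st[j,4]<200: continue
        d=onz(m,ce[j],z)[:2]-c;r=np.hypot(*d)*1e3
        if 36<r<62: print(nm,st[j,4],ce[j].round(1),r.round(1),np.degrees(np.arctan2(d[1],d[0])).round(1))
cv2.imwrite(f"pics/{tag}c.png",cv2.resize(a[90:290,160:360],(600,600),interpolation=2))
E
python3 ang.py w16
```

```text
w16 lid [(0.85, [259.5, 228.1])]
[ 0.45575632 -0.09199439  0.15749381] [1.79983940e+02 1.15262852e-01 1.65614067e+02] [-0.12368277  0.66478336  5.35367822] [0.17313078 0.25680212 0.01381838]
white 55 [208.7 155.4] 55.5 -161.4
white 101 [260.5 157.9] 44.9 165.7
orange 50 [273.7 140. ] 55.3 157.6
red 46 [331.2 171.8] 55.5 115.5
red 31 [196.9 276.4] 55.8 -64.3
```

move_arm(
  steps=[0,0,-0.07,0,0,0,0,0,0,-0.14,0,0,0,0,0,0,-0.14,0,0,0,0,0,0,-0.14,0,0,0,0,0,0,-0.14,0,0,0,0],
)

```text
time: 25.1
tool_pos: [0.4558, -0.092, 0.1575]
ee_rot: [3.141, 0.002, 2.751]
wrist_force: [-0.3, 1.1, 5.4]
width: 0.0221
finger_force: 30.0
```

```bash
python3 ang.py w17; python3 -c "
from h import *
S=look(['spatula_grip','salt','honey'],'s17',2,'side')"
```

```text
w17 lid [(0.68, [259.1, 225.8])]
[ 0.45578454 -0.09195179  0.15748841] [1.79964937e+02 1.12588918e-01 1.57604811e+02] [0.07399137 0.77650782 5.07997025] [0.13311354 0.21038301 0.00809871]
white 101 [260.5 157.9] 44.9 157.7
white 55 [199. 163.] 55.4 -161.6
orange 48 [260.8 139. ] 55.4 157.5
red 47 [322.7 162.8] 55.5 115.5
s17 spatula_grip [(0.73, [325.0, 334.2]), (0.71, [356.3, 249.6])]
s17 salt [(0.61, [326.7, 336.1])]
s17 honey [(0.86, [198.2, 165.8])]
```

View pics/w17c.png

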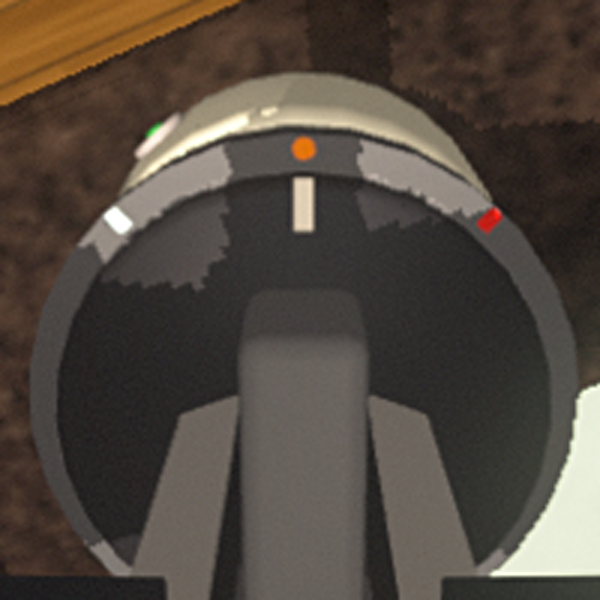

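Run:
```python
from h import *
for i in range(5):
    snapshot("side");o=get_obs();print(o["wrist_torque"].round(3),o["wrist_force"].round(2),o["joint_torque"].round(3),o["tool_pos"].round(4),np.degrees(o["ee_rot"]).round(2))
```

```text
[ 0.11   0.248 -0.01 ] [-0.8   0.97  4.98] [ -0.416 -23.745 -27.449  -0.176  -0.294   0.037] [ 0.4558 -0.0919  0.1575] [1.7996e+02 1.2000e-01 1.5760e+02]
[0.157 0.236 0.027] [-0.52  0.63  5.29] [ -0.416 -23.745 -27.449  -0.177  -0.294   0.037] [ 0.4558 -0.0919  0.1575] [1.7996e+02 1.2000e-01 1.5761e+02]
[ 0.179  0.254 -0.017] [-0.25 -0.26  5.62] [ -0.416 -23.745 -27.449  -0.177  -0.294   0.037] [ 0.4558 -0.092   0.1575] [1.7996e+02 1.2000e-01 1.5760e+02]
[0.168 0.237 0.049] [-0.62  0.9   5.24] [ -0.417 -23.744 -27.449  -0.177  -0.294   0.037] [ 0.4558 -0.092   0.1575] [1.7996e+02 1.2000e-01 1.5760e+02]
[0.133 0.205 0.016] [-0.44  1.1   6.19] [ -0.417 -23.744 -27.449  -0.176  -0.294   0.037] [ 0.4558 -0.092   0.1575] [1.7996e+02 1.2000e-01 1.5760e+02]
```

Pointer at the orange dot. The measured twist torque is low, so I'll ease the downward press slightly to see the spring's load.

move_arm(
  steps=[0,0,0,0,0,0.001,0,0,0,0,0,0,0.001,0,0,0,0,0,0,0.001,0,0,0,0,0,0,0.001,0],
)

```text
time: 26.05
tool_pos: [0.4556, -0.0919, 0.1575]
ee_rot: [3.141, 0.001, 2.749]
wrist_force: [2.3, 0.4, 1.4]
width: 0.022
finger_force: 30.0
```

```bash
python3 - <<'E'
from h import *
for i in range(4):
    snapshot("side");o=get_obs();print(o["wrist_torque"].round(3),o["wrist_force"].round(2),o["joint_torque"].round(3)[5],o["tool_pos"].round(4),np.degrees(o["ee_rot"]).round(2))
E
python3 ang.py w18
```

```text
[ 0.104 -0.402  0.225] [3.18 0.1  0.99] 0.216 [ 0.4556 -0.0919  0.1575] [1.7997e+02 6.0000e-02 1.5752e+02]
[ 0.079 -0.427  0.245] [2.73 0.27 1.62] 0.214 [ 0.4556 -0.0919  0.1576] [1.7997e+02 6.0000e-02 1.5752e+02]
[ 0.13  -0.512  0.155] [3.07 0.38 0.86] 0.211 [ 0.4556 -0.0919  0.1575] [1.7997e+02 5.0000e-02 1.5751e+02]
[ 0.078 -0.478  0.259] [ 3.29 -0.34  1.25] 0.208 [ 0.4556 -0.0919  0.1576] [1.7997e+02 5.0000e-02 1.5751e+02]
w18 lid [(0.91, [260.1, 228.8]), (0.47, [109.9, 359.3])]
[ 0.45552038 -0.09194155  0.15754439] [1.79970485e+02 4.89871151e-02 1.57500905e+02] [3.39543627 1.05319794 0.59403181] [ 0.13103712 -0.59836179  0.19508538]
white 4 [206.  149.5] 59.3 -170.1
white 100 [260.5 157.8] 45.2 157.7
white 49 [198.9 163.4] 55.4 -161.6
orange 51 [260.6 139.5] 55.3 157.6
red 42 [322.6 163.2] 55.4 115.5
```

```bash
python3 -c "
from bench import *
print(close_job())"
```

```text
the job is handed in; nothing more can be done
None
```

The job is handed in with all steps done: nuts stirred, spatula back in its slot, and the lid held home with its pointers at the orange dots, not turned on to the red marks; I saw no disturbance of the jar or shaker.

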